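# Push the stage plate over the lip and latch it into the microscope base

## Task

Slide the round metal stage plate along the apron of the microscope base and over the raised lip, without lifting it off the base, so that it drops into the pocket beyond. Then press its near edge down gently until the sprung catch in the lip snaps out over it and the plate lies flat on the pocket's floor. Go by feel rather than force, and leave everything else on the bench where it is.

Things in the scene. Friction and masses are not known exactly. Their poses are not given: they have to be found in the camera images.
- base: white microscope base, head off, 355 x 200 mm, fixed; place and yaw vary. Origin on the bench straight below the pocket's centre; x points from apron over lip into the pocket (push direction), z up. Pocket: 82 mm along x (x = -41 to 41 mm), 86 mm wide. Deck 34 mm high; walls to 40 mm at the pocket's sides beyond x = -15 mm and far end. 25 mm column stub, 184 mm high, at x 138, y 68 mm
- apron (a point): point on the flat front apron, 125 mm before the pocket's centre, 30 mm above the bench; base axes. The apron runs from x = -190 to -59 mm of the base frame over the full 200 mm width
- lip (a point): middle of the rear top edge of the raised bare-metal lip, 34 mm above the bench, 4 mm above the apron, 41 mm before the pocket's centre; base axes. The lip's flat top is 6 mm deep; before it a 12 mm slope comes up from the apron. Both run across the full width of the base
- plate: the stage plate: smooth dark metal disc, 80 mm across, 8 mm thick, 0.16 to 0.25 kg. Origin: centre of its underside, z its axis. Starts flat on the apron, 102 to 118 mm before the pocket's centre. Push low on its rim until it tips over the lip (centre 30 mm before the pocket's), then above the lip's height, to the far wall; its leading edge dips first. Push and press gently, never over 25 N
- catch (a joint): sprung catch, 30 mm wide, at the middle of the lip's rear face, steep nose 5 mm out over the pocket. Value: metres pressed back (0 = out). The pocket floor is set 7 to 15 mm above the bench (not measured), the nose's tip always 10 mm above it. The plate's trailing edge hangs and sticks on the nose; press it, 4 to 10 N within 25 mm of that edge, down to the floor: only then the nose snaps over it
- tweezers: steel tweezers lying flat, 127 mm long, 10 mm wide, 8 mm high; origin near the middle of the underside, x along their length. Leave alone
- filter: plain aluminium filter disc, 32 mm across and 7 mm thick, lying on the bench; origin at the centre of the underside. Leave alone
- objective: black stepped lens barrel standing upright, 44 mm across and 50 mm high; origin at the centre of the underside. Leave alone
- lens_ring: black ring, 42 mm outside, 32 mm inside, 10 mm high, lying on the deck of the microscope base to the right (-y) of the pocket; origin at the centre of the underside. Leave alone
- dish: shallow glass dish, 90 mm across, 16 mm high, on the bench; origin at the centre of the underside. Leave alone
- jar: amber jar with a white cap, 50 mm across, 70 mm high; origin at the centre of the underside. Leave alone
- slide_box: closed blue slide box, 100 x 85 x 35 mm; origin at the centre of the underside. Leave alone
Not all that is in view belongs to the job. What is meant by the plate is not blue, and is the smaller of those in its own colour. Of the things that look like the part that bears catch, take the one that is farthest from the robot's base at the start.

How it is judged:
On the way:
1. the plate has been pushed across the lip: its centre is within 6 mm of the pocket's centre, seen from above (horizontal distance between plate and base below 0.006 m), for 0.1 s.
At the end, for the whole second after the job is handed in: the plate lies flat in the pocket (centre within 5 mm of the pocket's, underside 5 to 16.5 mm above the bench, tilt under 0.02 rad) and at rest, with the catch sprung out over it (pressed in less than 1.2 mm) (horizontal distance between plate and base below 0.005 m and z of plate in the frame of base between 0.005 and 0.0165 m and angle between plate's own z axis and vertical below 0.02 rad and value of joint catch below 0.0012 m and linear speed of plate below 0.01 m/s); the robot touches nothing.
It fails at once if the plate is pushed or pressed with more than 25 N (contact force between any of the fingers, the arm and plate above 25 N).
It fails at once if the plate is lifted: its centre comes more than 10 mm above the lip's top (z of plate in the frame of base above 0.044 m).
It fails at once if the robot bears on the microscope base with more than 50 N (contact force between any of the fingers, the arm and base above 50 N).
It fails at once if another thing on the bench is moved more than 20 mm (distance of any of tweezers, filter, objective, lens_ring, dish, jar, slide_box from where it was at the start of the episode above 0.02 m).
It also fails if it takes over 48 s, if anything falls off the work surface, if the arm or the gripper's body presses on something with over 40 N, if the wrist force passes 120 N, or if a joint passes its speed limit or range.

## Robot

A 6-joint arm with a two-finger parallel gripper is mounted at the origin on the work surface. World frame = base frame: x ahead of the robot, y to its left, z up, the work surface at z = 0. Lengths are in m, angles in rad, forces in N, time in s.
With the tool pointing down it reaches from about 0.35 to 1 m from the base axis. Payload 7.1 kg.
Tool frame: the origin (TCP) lies between the finger pads; the fingertips stand 22 mm ahead of it and the grasp point (between the pads) lies 3 mm ahead of it; x points along the fingers, y is the direction in which the jaws open and shut, and the axes are right-handed (so a half turn about x gives the same grasp; the last joint's range is limited). The gripper opens to 85 mm and grips with 20 to 120 N. Pads are 22 mm wide; open, the fingers measure 114 mm over their backs; the gripper's body (76 mm by 85 mm) begins 54 mm behind the grasp point. The pads swing forward as they close: fully open they stand 13 mm farther back than shut.
Start: joints at [-1.229, 0.423, 1.63, -0, 1.089, -0.019], TCP at [0.221, -0.585, 0.253] pointing down, gripper open.
Joint ranges: [-3, 3], [-0.9, 2.11], [0.09, 2.58], [-1.31, 4.45], [0.11, 2.69], [-2.54, 2.54]. Speed limits (rad/s): [2.39, 2.39, 3.01, 3.14, 3.14, 3.14].

## Interface

Orientations are given as a rotation vector (axis times angle).
In Python, from rig import manip gives the robot as it stands. The module is installed in compiled form; this text tells all that it offers. Calls block until the motion is done:
- manip.move_to(position, orientation): joint-space move of the TCP to a pose.
- manip.servo_line(position, orientation=None, rate=0.15): straight line of the TCP; orientation=None keeps the orientation; rate is the mean speed in m/s.
- manip.set_joints(angles): joint-space move.
- manip.command_gripper(opening, f_grip=None): finger opening in m; f_grip is the grip in N (None keeps the last); returns when the fingers have stopped.
- manip.hold(seconds).
- manip.solve_ik(position, orientation): joint angles nearest the present ones, or None.
- manip.camera(name): name is "side" or "top"; returns a dict with "image" (420x560x3 uint8, red, green, blue), "fx", "fy", "cx", "cy" (pixels), "k1" (the pictures are not rectified: a ray, as slopes to the right and down, at radius r is drawn at 1 + k1 r^2 times it, then the intrinsics apply), "cam_to_world" (4x4, takes a point from camera to world coordinates). Camera axes: x right, y down, z forward; pixel columns grow to the right and rows downward; lengths in m; the calibration is good to about 2 mm. A picture is of the moment at which its call begins. There is no depth.
A pose or a line that the arm cannot do raises manip.IKError and nothing moves.
- manip.sign_off(): hands the job in, once; it reports no verdict.
Readings, each from a call of its own:
- manip.get_time(): time.
- manip.get_joint_positions(): joint angles.
- manip.get_joint_vel(): joint speeds.
- manip.get_tau(): joint torques, N m.
- manip.get_position(): TCP position.
- manip.get_ee_rot(): TCP orientation.
- manip.get_contact_force(): force on the tool from outside, world axes, zero at the start.
- manip.get_torque(): the same for the moment, N m.
- manip.get_width(): finger opening in m.
Only numpy, scipy, OpenCV 4.12 (cv2) and the standard library are available. Lean on these libraries where they do the work, as an engineer would, in place of code of your own. Each camera call takes 0.05 s, during which the arm holds its last target.

## Working session

There is one attempt and no reset: what is moved stays moved. The work goes in short steps, each a Python script; the robot and the scene stay as the last script left them, time stands still between calls to the robot, and variables do not carry over. Pictures are saved under pics/ and viewed, and the job is handed in when it is done.

```bash
mkdir -p pics; ls
python3 - <<'E'
from rig import manip
import cv2,numpy as np
for n in("side","top"):
    c=manip.camera(n); cv2.imwrite(f"pics/{n}0.png",c["image"][:,:,::-1])
    print(n,c["fx"],c["fy"],c["cx"],c["cy"],c["k1"]);print(np.round(c["cam_to_world"],3))
    np.savez(f"{n}0.npz",**c)
print(manip.get_time(),manip.get_ee_rot(),manip.get_contact_force(),manip.get_width())
E
```

```text
pics
side 421.95216621997673 421.95216621997673 278.80049413786793 209.48517810216157 -0.09764295009083183
[[-0.996 -0.067  0.065  0.424]
 [-0.093  0.645 -0.758  0.934]
 [ 0.009 -0.761 -0.649  0.866]
 [ 0.     0.     0.     1.   ]]
top 451.10760548068265 451.10760548068265 281.9835840834192 209.21750256925455 0.04696461703486148
[[-0.008 -0.992  0.125  0.4  ]
 [-1.     0.012  0.027 -0.03 ]
 [-0.028 -0.125 -0.992  1.046]
 [ 0.     0.     0.     1.   ]]
0.1 [ 2.02511637  0.37081268 -2.02554558] [0.8364692  0.12821916 0.45737027] 0.0855060490866548
```

View pics/side0.png

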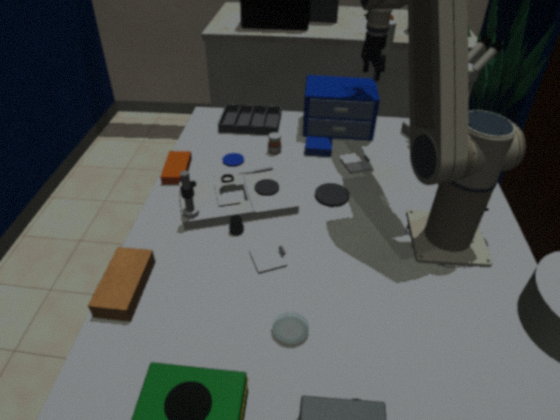

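View pics/top0.png

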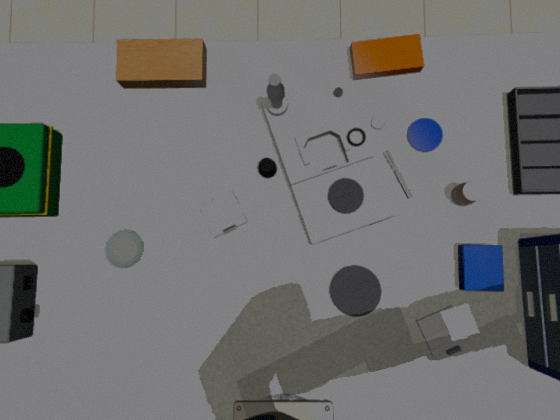

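The top view shows these candidates for the plate: a dark disc on the apron (346,195), a larger dark disc on the bench (355,290) and a blue disc (425,135). I take the small dark one at (346,195). The catch could be on the base lip (330,170), the small block (223,215) or the small block (450,330). The base is the farthest from the robot.

Run:
```python
import cv2
t=cv2.imread("pics/top0.png")[60:260,240:440]
t=cv2.convertScaleAbs(t,alpha=1.2)
cv2.imwrite("pics/top0c.png",cv2.resize(t,(600,600),interpolation=cv2.INTER_CUBIC))
t=cv2.imread("pics/side0.png")[140:250,160:320]
cv2.imwrite("pics/side0c.png",cv2.resize(t,(800,550),interpolation=cv2.INTER_CUBIC))
```

```text
(no output)
```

View pics/top0c.png

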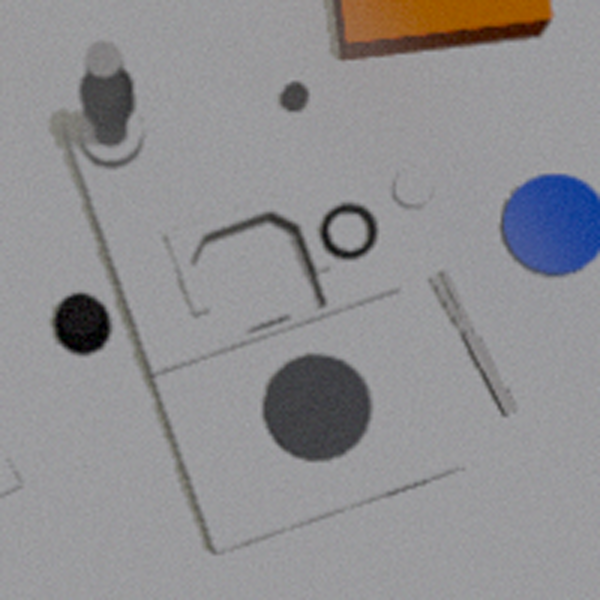

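View pics/side0c.png

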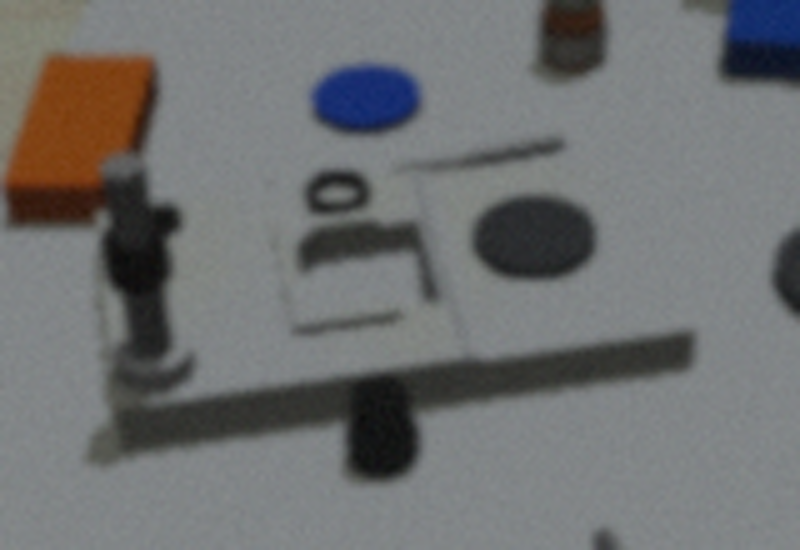

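```bash
cat > h.py <<'E'
import numpy as np,cv2
def ray(c,uv):
    fx,fy,cx,cy,k1=[float(c[k]) for k in("fx","fy","cx","cy","k1")]
    M=np.asarray(c["cam_to_world"])
    d=np.array([(uv[0]-cx)/fx,(uv[1]-cy)/fy]); u=d.copy()
    for _ in range(20): u=d/(1+k1*(u@u))
    v=M[:3,:3]@np.array([u[0],u[1],1.]); return M[:3,3],v/np.linalg.norm(v)
def onz(c,uv,z):
    o,v=ray(c,uv); return o+v*(z-o[2])/v[2]
def proj(c,P):
    fx,fy,cx,cy,k1=[float(c[k]) for k in("fx","fy","cx","cy","k1")]
    M=np.asarray(c["cam_to_world"]); p=M[:3,:3].T@(np.asarray(P)-M[:3,3]); u=p[:2]/p[2]; u=u*(1+k1*(u@u))
    return np.array([fx*u[0]+cx,fy*u[1]+cy])
E
python3 - <<'E'
from h import *
T=np.load("top0.npz");S=np.load("side0.npz")
f=lambda p:(p[0]/3+240-1/3,p[1]/3+60-1/3)
for nm,a,b,zs in(("front",(215,550),(463,468),(0,.03)),("lip",(150,374),(398,290),(.03,.034)),("left",(75,150),(212,550),(0,.03)),("left2",(83,150),(218,545),(.03,.034)),("catch",(250,330),(290,317),(.03,)),("wallL",(206,240),(268,213),(.04,.01)),("wallR",(297,230),(322,304),(.01,.034,.04)),("leftwall",(165,237),(193,313),(.034,.04)),):
    for z in zs:
        A=onz(T,f(a),z);B=onz(T,f(b),z);d=B-A
        print(nm,z,A.round(4),B.round(4),"len",np.linalg.norm(d).round(4),"ang",np.degrees(np.arctan2(d[1],d[0])).round(2))
g=T["image"].astype(int).sum(2); m=((g<330)*255).astype(np.uint8)
for C,nm,box in((T,"top",(315,170,375,222)),(S,"side",(250,175,283,200))):
    im=C["image"].astype(int);x0,y0,x1,y1=box
    sub=im[y0:y1,x0:x1].max(2);bg=np.median(sub[:4]);print(nm,bg,sub.min())
    m=(sub<(bg+np.percentile(sub,5))/2).astype(np.uint8)
    cs,_=cv2.findContours(m,0,1);c=max(cs,key=cv2.contourArea);e=cv2.fitEllipse(c);M=cv2.moments(c)
    p=(e[0][0]+x0,e[0][1]+y0);print(e,M["m10"]/M["m00"]+x0,M["m01"]/M["m00"]+y0)
    for z in(.03,.038):print(nm,z,onz(C,p,z).round(4), np.array(e[1])/451*1.0)
    # big disc for size
E
```

```text
front 0 [ 0.4529 -0.0696  0.    ] [ 0.5143 -0.2613  0.    ] len 0.2012 ang -72.24
front 0.03 [ 0.4514 -0.0685  0.03  ] [ 0.511  -0.2546  0.03  ] len 0.1954 ang -72.24
lip 0.03 [ 0.5857 -0.0213  0.03  ] [ 0.648  -0.2109  0.03  ] len 0.1995 ang -71.81
lip 0.034 [ 0.585  -0.0213  0.034 ] [ 0.647  -0.2102  0.034 ] len 0.1988 ang -71.81
left 0 [0.7739 0.0371 0.    ] [ 0.453  -0.0673  0.    ] len 0.3375 ang -161.97
left 0.03 [0.7632 0.0352 0.03  ] [ 0.4514 -0.0663  0.03  ] len 0.3278 ang -161.97
left2 0.03 [0.763 0.029 0.03 ] [ 0.4551 -0.0708  0.03  ] len 0.3237 ang -162.05
left2 0.034 [0.7616 0.0287 0.034 ] [ 0.4549 -0.0706  0.034 ] len 0.3224 ang -162.05
catch 0.03 [ 0.6187 -0.0979  0.03  ] [ 0.6284 -0.1285  0.03  ] len 0.0321 ang -72.53
wallL 0.04 [ 0.6869 -0.0651  0.04  ] [ 0.7072 -0.1126  0.04  ] len 0.0516 ang -66.88
wallL 0.01 [ 0.6955 -0.0662  0.01  ] [ 0.7163 -0.1151  0.01  ] len 0.0532 ang -66.88
wallR 0.01 [ 0.7022 -0.1374  0.01  ] [ 0.6428 -0.1555  0.01  ] len 0.0621 ang -163.14
wallR 0.034 [ 0.6952 -0.135   0.034 ] [ 0.6372 -0.1526  0.034 ] len 0.0607 ang -163.14
wallR 0.04 [ 0.6935 -0.1343  0.04  ] [ 0.6357 -0.1518  0.04  ] len 0.0603 ang -163.14
leftwall 0.034 [ 0.6915 -0.0339  0.034 ] [ 0.6317 -0.0546  0.034 ] len 0.0633 ang -160.96
leftwall 0.04 [ 0.6898 -0.0339  0.04  ] [ 0.6303 -0.0544  0.04  ] len 0.0629 ang -160.96
top 130.0 46
((30.215347290039062, 25.455333709716797), (34.60082244873047, 34.99653625488281), 77.89280700683594) 345.2042500878117 195.4536354056902
top 0.03 [ 0.5584 -0.147   0.03  ] [0.07672023 0.07759764]
top 0.038 [ 0.5571 -0.1461  0.038 ] [0.07672023 0.07759764]
side 132.0 35
((16.46672248840332, 12.197025299072266), (16.275495529174805, 23.82806396484375), 89.34407806396484) 266.46699669966995 187.1980198019802
side 0.03 [ 0.5576 -0.1507  0.03  ] [0.03608757 0.05283384]
side 0.038 [ 0.5564 -0.1403  0.038 ] [0.03608757 0.05283384]
```

Run:
```python
import cv2,numpy as np
from h import *
T=np.load("top0.npz");S=np.load("side0.npz")
R=np.array([[np.cos(.3142),-np.sin(.3142)],[np.sin(.3142),np.cos(.3142)]])
def rect(C,z,o,fn):
    # rectified view of plane z in guessed base frame, 2px/mm ; x up, y left; x -200..180,y -130..130
    xs=np.arange(70,-75,-.25);ys=np.arange(75,-75,-.25)
    mp=np.zeros((len(xs),len(ys),2),np.float32)
    for i,x in enumerate(xs):
        for j,y in enumerate(ys):
            w=R@np.array([x,y])/1000+o; mp[i,j]=proj(C,[w[0],w[1],z])
    im=cv2.remap(C["image"],mp[...,0],mp[...,1],cv2.INTER_CUBIC)[:,:,::-1]
    im=cv2.normalize(im,None,0,255,cv2.NORM_MINMAX)
    for k in range(-60,80,20):
        cv2.putText(im,f"{k}",(0,int((70-k)*4)),0,.4,(0,0,255),1);cv2.line(im,(0,int((70-k)*4)),(8,int((70-k)*4)),(0,0,255))
        cv2.putText(im,f"{k}",(int((75-k)*4),575),0,.4,(0,0,255),1);cv2.line(im,(int((75-k)*4),580),(int((75-k)*4),572),(0,0,255))
    cv2.imwrite(fn,im)
o=np.array([.6607,-.101])
rect(T,.034,o,"pics/rt.png");rect(S,.034,o,"pics/rs.png")
```

```text
(no output)
```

View pics/rt.png

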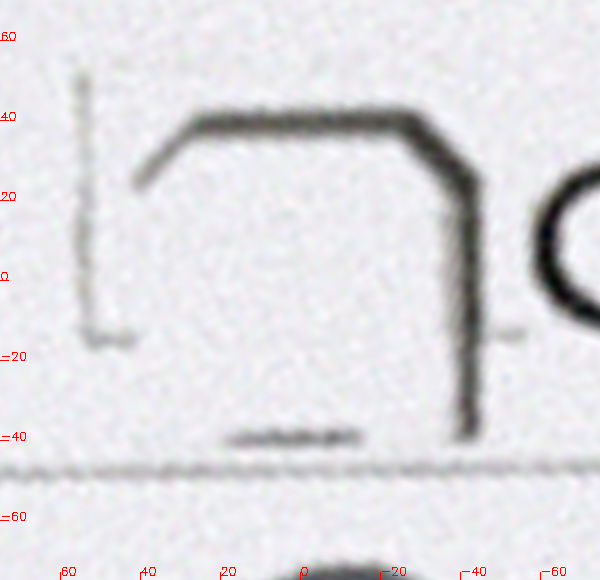

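View pics/rs.png

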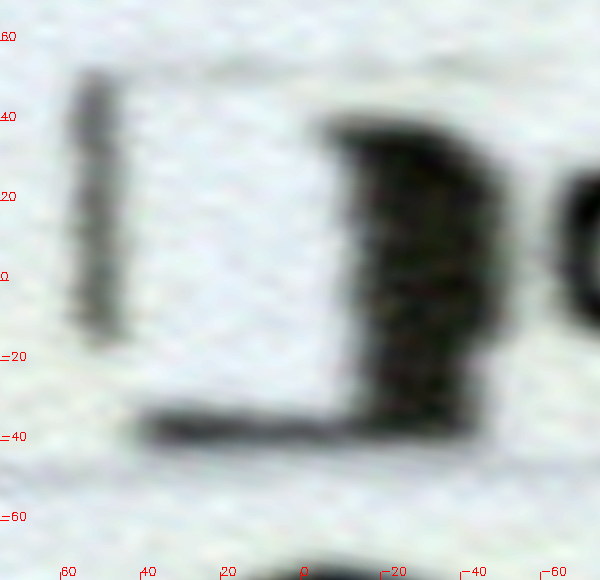

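```bash
cat >> h.py <<'E'
from scipy.spatial.transform import Rotation as Ro
YAW=.3142; O=np.array([.6603,-.1019])
R2=np.array([[np.cos(YAW),-np.sin(YAW)],[np.sin(YAW),np.cos(YAW)]])
def W(x,y,z): # base mm -> world m
    w=R2@np.array([x,y])/1000+O; return [w[0],w[1],z/1000]
def B(p): # world->base mm
    b=R2.T@(np.asarray(p[:2])-O)*1000; return np.array([b[0],b[1],p[2]*1000])
def ori(s=1):
    tx=np.array([0,0,-1.]);ty=s*np.array([-np.sin(YAW),np.cos(YAW),0]);tz=np.cross(tx,ty)
    return Ro.from_matrix(np.stack([tx,ty,tz],1)).as_rotvec()
def F(m): # force in base axes
    f=np.array(m.get_contact_force()); return np.r_[R2.T@f[:2],f[2]]
E
python3 - <<'E'
from rig import manip
from h import *
print(manip.get_joint_positions())
for s in(1,-1):
    for p in((-178,-10,150),(-178,-10,52),(-38,0,58)): print(s,np.round(manip.solve_ik(W(*p),ori(s)),2) if manip.solve_ik(W(*p),ori(s)) is not None else None)
E
```

```text
[-1.22900415e+00  4.23775908e-01  1.63063552e+00  1.93600994e-05
  1.08858398e+00 -1.90159564e-02]
1 [-0.35  0.42  1.93 -0.    0.79 -2.23]
1 [-0.35  0.6   1.96 -0.    0.59 -2.23]
1 [-0.2   0.7   1.7  -0.    0.75 -2.08]
-1 [-0.35  0.42  1.93  0.    0.79  0.91]
-1 [-0.35  0.6   1.96  0.    0.59  0.91]
-1 [-0.2   0.7   1.7   0.    0.75  1.06]
```

Yaw and positions agree in both views. Next I go behind the plate with a two-finger cradle and touch the apron to calibrate fingertip height.

Run:
```python
from rig import manip
from h import *
o=ori(-1)
print(manip.get_time())
manip.command_gripper(.044)
print(manip.get_time(),manip.get_width())
manip.move_to(W(-176,-10,110),o)
print(manip.get_time(),B(manip.get_position()).round(2),F(manip).round(2))
manip.servo_line(W(-176,-10,62),o,rate=.08)
print(manip.get_time(),B(manip.get_position()).round(2),F(manip).round(2))
f0=F(manip)[2]
z=60
while z>42:
    manip.servo_line(W(-176,-10,z),o,rate=.03)
    f=F(manip); print(z,B(manip.get_position()).round(2),f.round(2),round(manip.get_time(),2))
    if f[2]-f0>2.5: break
    z-=1
```

```text
0.1
0.5833 0.04387976255154737
2.475 [-176.06  -10.84  110.28] [ 0.08 -0.34  0.49]
3.225 [-175.91  -10.09   61.96] [0.28 0.02 0.94]
60 [-175.84  -10.1    60.3 ] [ 0.34 -0.06  0.03] 3.48
59 [-175.97  -10.01   59.1 ] [ 0.88 -0.1   0.41] 3.73
58 [-176.05   -9.96   57.94] [-0.52 -0.33 -0.4 ] 3.98
57 [-176.04   -9.96   56.92] [ 0.23  0.23 -0.22] 4.22
56 [-176.05   -9.98   55.94] [0.4  0.12 0.2 ] 4.47
55 [-176.08   -9.95   54.92] [-0.06  0.89 -0.6 ] 4.72
54 [-176.04   -9.96   53.93] [-0.38  0.04  0.34] 4.97
53 [-176.05   -9.98   52.95] [0.56 0.02 0.52] 5.22
52 [-176.04   -9.99   51.93] [-0.12  0.78  0.32] 5.47
51 [-176.05   -9.95   50.92] [0.11 0.03 0.15] 5.72
50 [-175.94  -10.03   50.01] [0.69 0.26 1.15] 5.97
49 [-175.9   -10.06   49.95] [-1.83  1.64 13.21] 6.22
```

Run:
```python
from rig import manip
from h import *
o=ori(-1)
manip.servo_line(W(-176,-10,51.7),o,rate=.03)
f0=np.mean([F(manip) for _ in range(3)],0);print(f0.round(2))
x=-162
while x<=-140:
    manip.servo_line(W(x,-10,51.7),o,rate=.04)
    f=F(manip)-f0; print(x,B(manip.get_position()).round(2),f.round(2),round(manip.get_time(),2))
    if np.linalg.norm(f[:2])>12: break
    x+=4
for n in("top",):
    c=manip.camera(n);im=c["image"][:,:,::-1];cv2.imwrite("pics/p1.png",cv2.resize(im[100:240,260:440],(720,560),interpolation=cv2.INTER_CUBIC))
```

```text
[ 0.04 -0.21  0.4 ]
-162 [-161.79   -9.92   51.57] [-0.    0.22  0.13] 6.97
-158 [-157.77  -10.04   51.72] [-0.5  -0.12 -0.4 ] 7.22
-154 [-153.78  -10.06   51.72] [-0.49 -0.76 -0.27] 7.47
-150 [-149.68  -10.06   51.75] [-0.06 -0.47  0.08] 7.72
-146 [-145.65  -10.08   51.75] [-1.16 -0.15 -1.25] 7.97
-142 [-141.73  -10.01   51.69] [-0.17  0.9  -0.26] 8.22
```

View pics/p1.png

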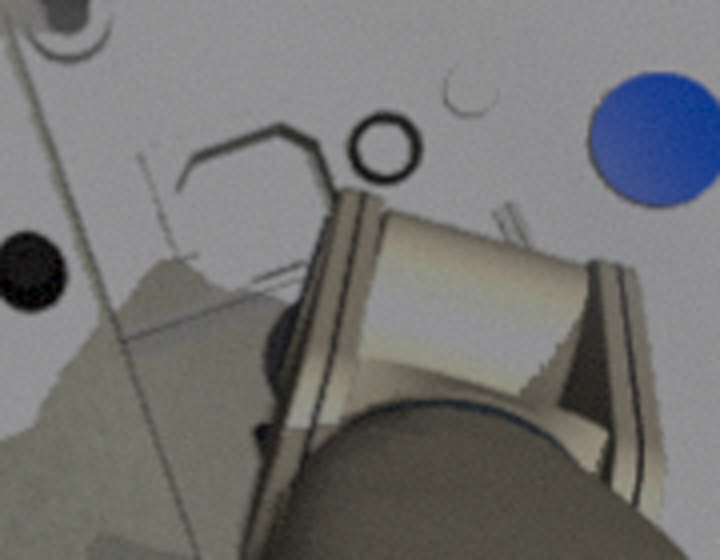

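Run:
```python
from rig import manip
from h import *
c=manip.camera("side");im=c["image"][:,:,::-1];cv2.imwrite("pics/p2.png",cv2.resize(im[130:250,160:320],(800,600),interpolation=cv2.INTER_CUBIC))
```

```text
(no output)
```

View pics/p2.png

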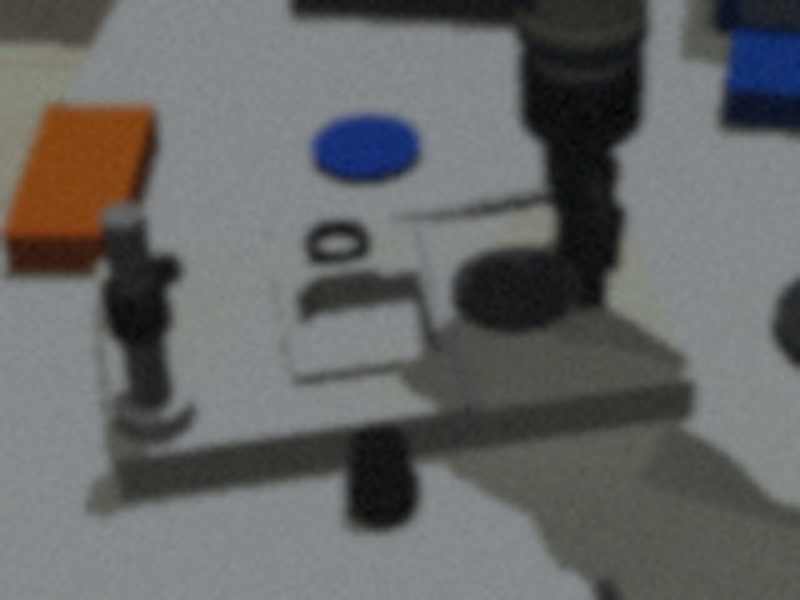

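The side view shows the plate nested against both fingers at crop (515,288). It has moved about 13 mm, as planned. I continue diagonally to the centre line.

Run:
```python
from rig import manip
from h import *
o=ori(-1); f0=np.array([.04,-.2,.2])
path=[(-142+4*k,-10+1.25*k) for k in range(1,9)]+[(x,0) for x in(-106,-102,-98,-94)]
for x,y in path:
    manip.servo_line(W(x,y,51.7),o,rate=.04)
    f=F(manip)-f0; print(x,B(manip.get_position()).round(2),f.round(2),round(manip.get_time(),2))
    if np.linalg.norm(f[:2])>12: break
c=manip.camera("side");im=c["image"][:,:,::-1];cv2.imwrite("pics/p3.png",cv2.resize(im[130:250,160:320],(800,600),interpolation=cv2.INTER_CUBIC))
```

```text
-138 [-137.74   -8.69   51.7 ] [-1.33 -0.28 -0.65] 8.58
-134 [-133.68   -7.45   51.73] [-1.37  0.7   0.89] 8.84
-130 [-129.63   -6.24   51.75] [-0.3   0.39 -0.03] 9.1
-126 [-125.65   -4.94   51.72] [-0.58  0.64 -0.29] 9.36
-122 [-121.69   -3.73   51.72] [ 0.86  0.15 -0.07] 9.62
-118 [-117.69   -2.47   51.72] [ 0.11  0.12 -0.7 ] 9.88
-114 [-113.71   -1.19   51.71] [0.63 0.55 0.36] 10.13
-110 [-1.0968e+02  4.0000e-02  5.1740e+01] [-0.39 -0.35 -0.17] 10.39
-106 [-1.0566e+02 -6.0000e-02  5.1710e+01] [-0.12  0.13 -0.04] 10.64
-102 [-1.0164e+02 -8.0000e-02  5.1750e+01] [-0.21 -0.62  0.37] 10.89
-98 [-9.768e+01 -5.000e-02  5.172e+01] [0.68 0.65 0.05] 11.14
-94 [-9.365e+01 -2.000e-02  5.173e+01] [0.47 0.48 0.43] 11.39
```

View pics/p3.png

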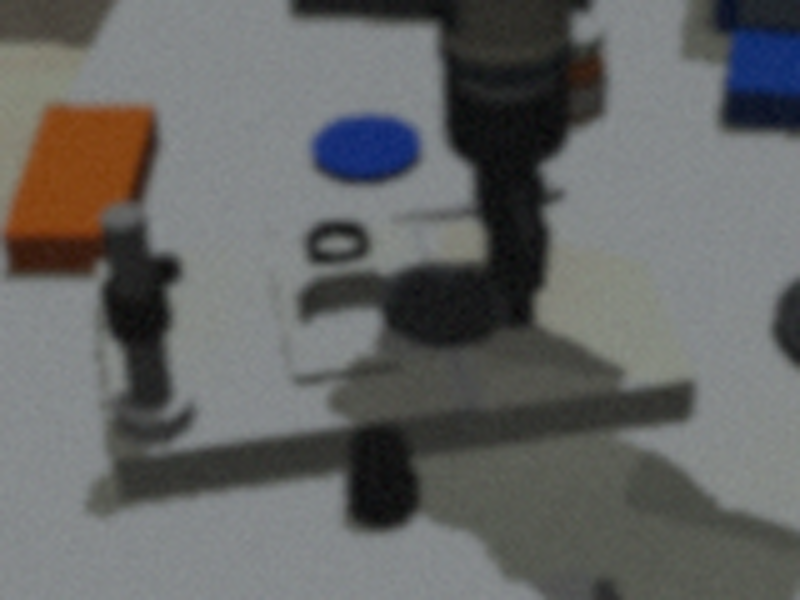

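The plate at crop (445,303) is riding over the lip and centred. I push on to the tipping point.

Run:
```python
from rig import manip
from h import *
o=ori(-1); f0=np.array([.04,-.2,.2])
for x in(-90,-86,-82,-78,-75):
    manip.servo_line(W(x,0,51.7),o,rate=.03)
    f=F(manip)-f0; print(x,B(manip.get_position()).round(2),f.round(2),round(manip.get_time(),2))
    if np.linalg.norm(f[:2])>10: break
c=manip.camera("side");im=c["image"][:,:,::-1];cv2.imwrite("pics/p4.png",cv2.resize(im[130:250,160:320],(800,600),interpolation=cv2.INTER_CUBIC))
```

```text
-90 [-8.971e+01 -3.000e-02  5.173e+01] [-0.35  0.25 -0.35] 11.72
-86 [-8.566e+01 -5.000e-02  5.174e+01] [-0.21 -0.24 -0.85] 12.01
-82 [-8.171e+01 -5.000e-02  5.173e+01] [ 0.67 -0.45 -0.81] 12.29
-78 [-7.769e+01 -4.000e-02  5.175e+01] [-0.31  0.61 -0.33] 12.57
-75 [-7.479e+01 -5.000e-02  5.171e+01] [ 0.02 -0.62  0.3 ] 12.82
```

View pics/p4.png

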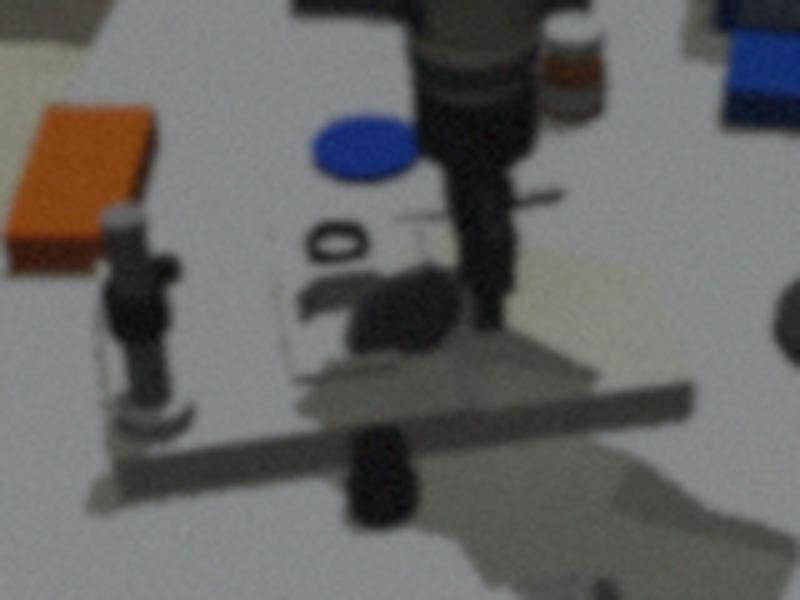

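The plate has tipped, with its leading edge down in the pocket at crop (370,330). I raise the tips to 36 mm and push on to the far wall.

Run:
```python
from rig import manip
from h import *
o=ori(-1); f0=np.array([.04,-.2,.2])
manip.servo_line(W(-75,0,56),o,rate=.03)
x=-73
while x<=-38:
    manip.servo_line(W(x,0,56),o,rate=.02)
    f=F(manip)-f0; print(x,B(manip.get_position()).round(2),f.round(2),round(manip.get_time(),2))
    if np.linalg.norm(f[:2])>5: break
    x+=3 if x<-52 else 2
c=manip.camera("side");im=c["image"][:,:,::-1];cv2.imwrite("pics/p5.png",cv2.resize(im[130:250,160:320],(800,600),interpolation=cv2.INTER_CUBIC))
```

```text
-73 [-7.288e+01 -1.000e-02  5.597e+01] [-0.17  0.31 -0.1 ] 13.42
-70 [-69.82   0.    55.97] [-0.52  0.3  -0.04] 13.72
-67 [-66.84  -0.    56.  ] [-0.47 -0.13 -1.43] 14.02
-64 [-6.379e+01 -4.000e-02  5.605e+01] [ 0.19 -0.12 -0.62] 14.32
-61 [-6.085e+01 -2.000e-02  5.602e+01] [ 0.57 -0.1   0.52] 14.62
-58 [-57.83   0.    56.  ] [-0.46  0.47 -0.94] 14.92
-55 [-5.480e+01 -1.000e-02  5.603e+01] [-0.22  0.47  0.04] 15.22
-52 [-51.82   0.    56.02] [ 0.7  -0.52 -0.56] 15.52
-50 [-4.986e+01 -1.000e-02  5.602e+01] [-0.72 -0.15 -0.18] 15.77
-48 [-4.786e+01  1.000e-02  5.600e+01] [-0.61  0.54 -0.24] 16.02
-46 [-4.585e+01 -1.000e-02  5.602e+01] [-0.2   0.13 -0.87] 16.27
-44 [-4.383e+01 -2.000e-02  5.601e+01] [-0.46  1.28 -0.49] 16.52
-42 [-41.75  -0.07  56.06] [-0.36 -0.03 -0.23] 16.77
-40 [-3.979e+01 -2.000e-02  5.606e+01] [-0.49  0.63 -0.3 ] 17.02
-38 [-3.784e+01 -3.000e-02  5.603e+01] [ 0.11  0.54 -0.77] 17.27
```

View pics/p5.png

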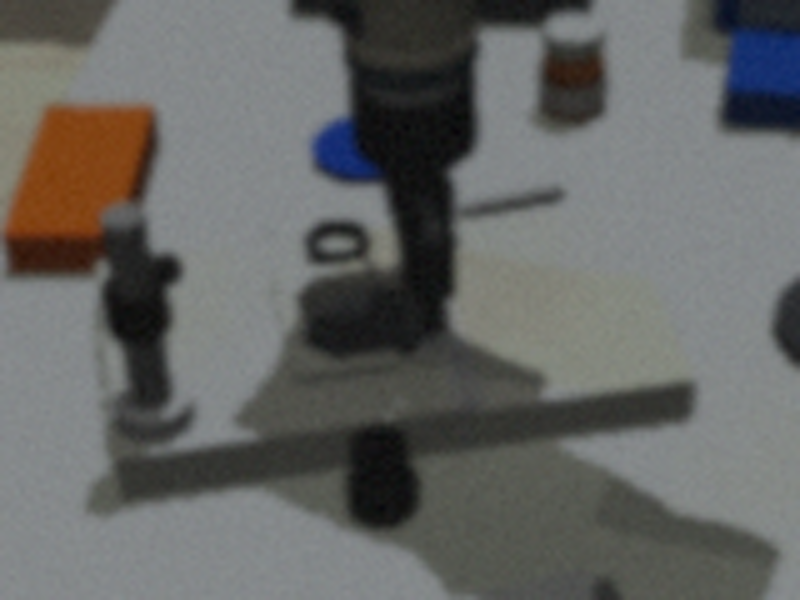

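Run:
```python
from rig import manip
from h import *
o=ori(-1)
manip.servo_line(W(-40,0,110),o,rate=.12)
manip.command_gripper(0)
manip.move_to(W(-150,-30,120),o)
print(manip.get_time(),manip.get_width())
for n,b in(("side",(130,250,160,320)),("top",(90,240,240,440))):
    c=manip.camera(n);np.savez(n+"1.npz",**c);im=c["image"][:,:,::-1];cv2.imwrite(f"pics/p6{n}.png",cv2.resize(im[b[0]:b[1],b[2]:b[3]],(800,600),interpolation=cv2.INTER_CUBIC))
```

```text
18.9417 0.0002828823450452677
```

View pics/p6side.png

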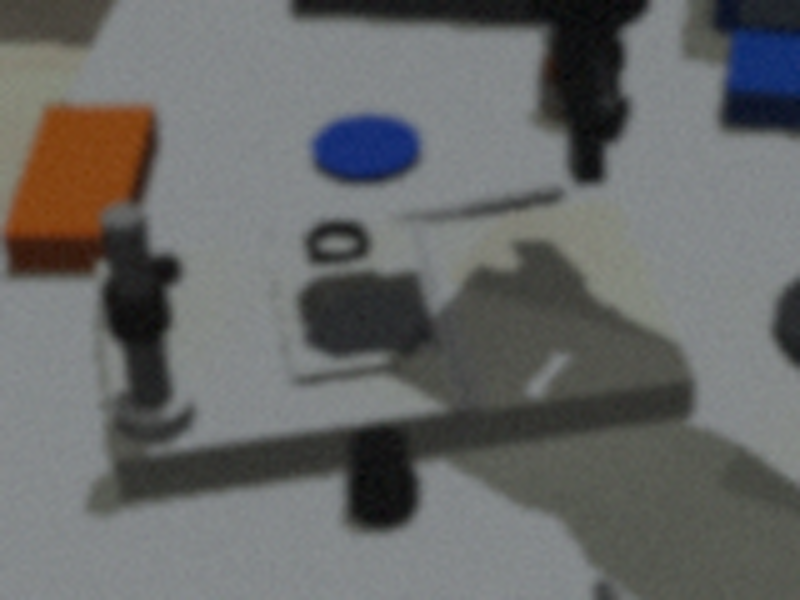

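View pics/p6top.png

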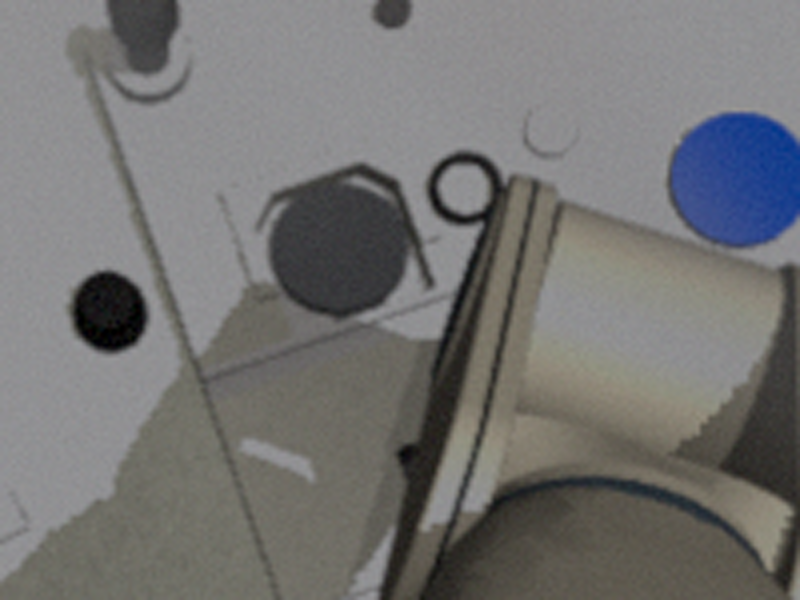

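Run:
```python
from rig import manip
from h import *
T=np.load("top1.npz")
for z in(.02,.026): print(B(onz(T,(325,152),z)).round(1))
o=ori(-1)
manip.move_to(W(-23,0,100),o)
manip.servo_line(W(-23,0,62),o,rate=.1)
f0=np.mean([F(manip) for _ in range(3)],0)
print(f0.round(2),round(manip.get_time(),2))
z=60.
while z>34:
    manip.servo_line(W(-23,0,z),o,rate=.02)
    f=F(manip)-f0; p=B(manip.get_position()); print(z,p.round(2),f.round(2),round(manip.get_time(),2))
    if f[2]>2.5: break
    z-=1
```

```text
[ 1.5 -2.7 20. ]
[ 0.2 -1.8 26. ]
[ 0.57  0.63 -0.38] 20.17
60.0 [-22.79  -0.15  60.42] [-0.75 -0.89  1.52] 20.42
59.0 [-2.292e+01 -1.000e-02  5.915e+01] [-1.15 -1.22  1.18] 20.67
58.0 [-2.305e+01  5.000e-02  5.792e+01] [-1.73 -0.61 -0.45] 20.92
57.0 [-2.307e+01  2.000e-02  5.691e+01] [-0.36 -0.7   0.48] 21.17
56.0 [-2.305e+01  3.000e-02  5.589e+01] [ 0.17 -0.24  0.66] 21.42
55.0 [-2.301e+01  1.000e-02  5.496e+01] [-0.78 -0.5   1.37] 21.67
54.0 [-22.89  -0.08  54.08] [-0.45 -0.78  0.73] 21.92
53.0 [-22.98  -0.11  53.07] [-2.02 -1.65  2.2 ] 22.17
52.0 [-23.02  -0.06  51.99] [-2.24 -1.13  2.46] 22.42
51.0 [-2.302e+01 -5.000e-02  5.095e+01] [-0.91 -1.16  2.98] 22.67
```

```bash
cat > press.py <<'E'
from rig import manip
from h import *
import sys
o=ori(-1); f0=np.array([.3,0,0.2]); z=float(sys.argv[1]); cap=float(sys.argv[2]); tend=manip.get_time()+float(sys.argv[3])
X=-23
while z>34 and manip.get_time()<tend:
    manip.servo_line(W(X,0,z),o,rate=.02)
    fs=[F(manip)-f0 for _ in range(2)]; f=np.mean(fs,0); p=B(manip.get_position()); print(round(z,2),p.round(2),f.round(2),round(manip.get_time(),2))
    if f[2]>cap: break
    z-=.5 if f[2]<4 else .25
E
python3 press.py 50.6 8 6
```

```text
50.6 [-23.24   0.26  50.17] [-0.79  0.26 -1.03] 22.92
50.1 [-23.08   0.1   49.91] [-0.73 -0.6  -0.71] 23.17
49.6 [-2.301e+01  4.000e-02  4.956e+01] [ 0.27 -0.15  0.36] 23.42
49.1 [-22.96  -0.    49.11] [ 0.37 -0.74  0.2 ] 23.67
48.6 [-2.304e+01  4.000e-02  4.855e+01] [-0.43 -0.42 -0.7 ] 23.92
48.1 [-2.302e+01  1.000e-02  4.804e+01] [-0.96 -0.65 -0.23] 24.17
47.6 [-2.303e+01  2.000e-02  4.754e+01] [ 0.13  0.7  -0.13] 24.42
47.1 [-2.301e+01  1.000e-02  4.706e+01] [-0.72 -0.45 -0.33] 24.67
46.6 [-2.302e+01  2.000e-02  4.656e+01] [-0.22  1.07 -0.8 ] 24.92
46.1 [-2.303e+01  1.000e-02  4.607e+01] [ 0.18  0.03 -0.17] 25.17
45.6 [-2.301e+01  2.000e-02  4.554e+01] [-0.34  0.23 -0.36] 25.42
45.1 [-2.303e+01  2.000e-02  4.505e+01] [-1.27  0.22 -0.22] 25.67
44.6 [-2.304e+01  2.000e-02  4.452e+01] [ 0.22  0.4  -0.06] 25.92
44.1 [-2.304e+01  3.000e-02  4.403e+01] [-0.07  0.15 -0.08] 26.17
43.6 [-2.304e+01  4.000e-02  4.354e+01] [ 0.09  0.49 -0.75] 26.42
43.1 [-23.01   0.    43.06] [-1.06  0.   -0.28] 26.67
42.6 [-2.302e+01  3.000e-02  4.255e+01] [-0.46  0.17 -0.28] 26.92
42.1 [-22.94  -0.05  42.18] [-0.25 -0.6   0.44] 27.17
41.6 [-2.291e+01 -4.000e-02  4.215e+01] [-2.37  0.84  4.2 ] 27.42
41.35 [-22.88  -0.06  42.14] [-2.36  1.5   7.46] 27.67
41.1 [-22.89  -0.07  42.14] [-2.44  0.8   9.52] 27.92
```

Contact at tip height 20 mm is stiff, which fits a flat plate on a floor at about 12 mm. The hang-up at 30–31 mm let go earlier. I lift off and look.

Run:
```python
from rig import manip
from h import *
o=ori(-1)
manip.hold(.3); print(F(manip).round(2))
manip.servo_line(W(-23,0,100),o,rate=.1)
manip.move_to(W(-160,-60,140),o)
print(manip.get_time())
for n,b in(("side",(160,220,200,280)),("top",(115,190,275,375))):
    c=manip.camera(n);np.savez(n+"2.npz",**c);im=c["image"][:,:,::-1];im=cv2.resize(im[b[0]:b[1],b[2]:b[3]],(800,600),interpolation=cv2.INTER_CUBIC);cv2.imwrite(f"pics/p7{n}.png",cv2.normalize(im,None,0,255,cv2.NORM_MINMAX))
```

```text
[-1.85  1.5   9.05]
29.625
```

View pics/p7side.png

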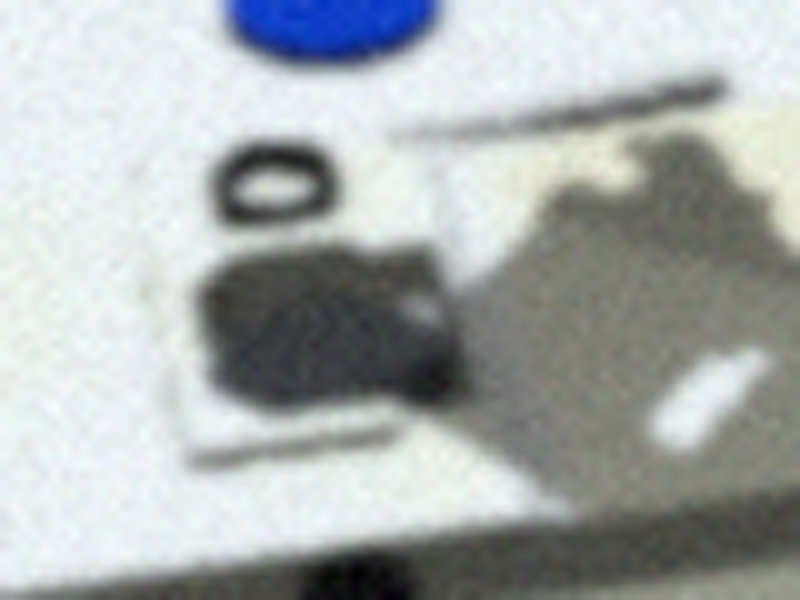

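View pics/p7top.png

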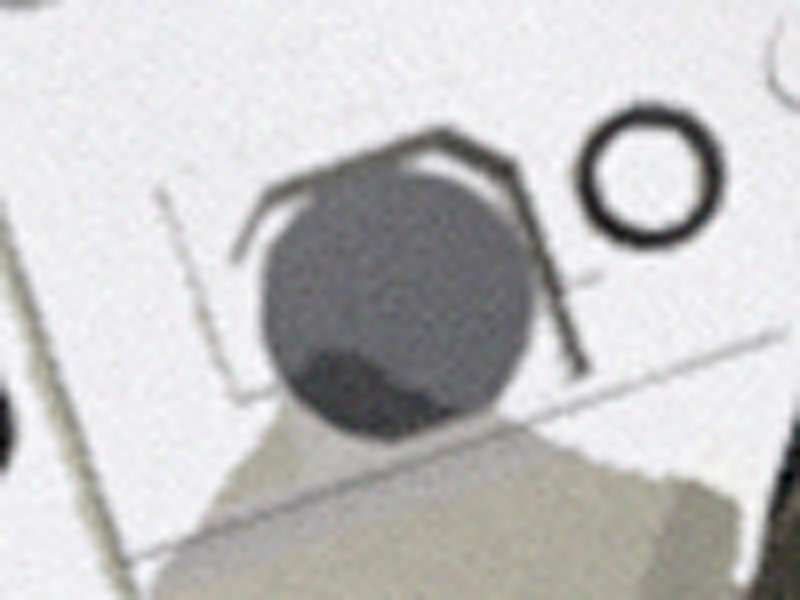

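The top view shows the disc's near edge cut straight at (400–490, 440–410), as if the nose lies over it. The side view shows a bright nose spot at (415,305). I check flatness with two light touches.

Run:
```python
from rig import manip
from h import *
o=ori(-1)
manip.move_to(W(-23,0,75),o)
for x in(-23,12):
    manip.servo_line(W(x,0,50),o,rate=.08)
    manip.servo_line(W(x,0,44),o,rate=.03)
    f0=np.mean([F(manip) for _ in range(3)],0)
    z=43.
    while z>38:
        manip.servo_line(W(x,0,z),o,rate=.02)
        f=F(manip)-f0; print(x,z,B(manip.get_position()).round(2),f.round(2),round(manip.get_time(),2))
        if f[2]>2.5: break
        z-=.4
    manip.servo_line(W(x,0,60),o,rate=.08)
manip.servo_line(W(12,0,110),o,rate=.12)
manip.move_to(W(-170,-60,160),o)
print(manip.get_time())
for n,b in(("top",(115,190,275,375)),):
    c=manip.camera(n);np.savez(n+"3.npz",**c);im=c["image"][:,:,::-1];im=cv2.resize(im[b[0]:b[1],b[2]:b[3]],(800,600),interpolation=cv2.INTER_CUBIC);cv2.imwrite(f"pics/p8{n}.png",cv2.normalize(im,None,0,255,cv2.NORM_MINMAX))
```

```text
-23 43.0 [-22.94   0.05  43.05] [-0.99  0.84 -0.4 ] 31.48
-23 42.6 [-2.297e+01  3.000e-02  4.262e+01] [-1.02 -1.14 -0.73] 31.73
-23 42.2 [-23.01  -0.    42.19] [-0.78  1.22 -0.43] 31.98
-23 41.800000000000004 [-2.299e+01 -1.000e-02  4.214e+01] [-1.99  1.09  4.03] 32.23
12 43.0 [ 1.197e+01 -2.000e-02  4.304e+01] [-1.13 -0.1   0.58] 33.81
12 42.6 [1.203e+01 1.000e-02 4.262e+01] [-0.25  0.37  0.17] 34.06
12 42.2 [1.200e+01 2.000e-02 4.218e+01] [ 0.66 -0.35  1.3 ] 34.31
12 41.800000000000004 [ 1.201e+01 -1.000e-02  4.214e+01] [-1.45  0.7   3.84] 34.56
36.3083
```

View pics/p8top.png

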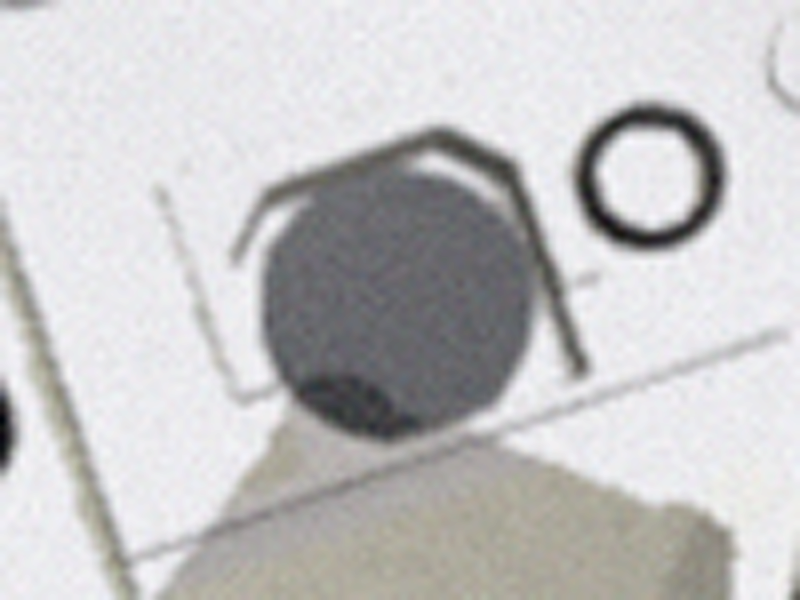

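Both touches read the same height (42.14 mm), so the plate is flat. The near edge still shows the straight cut of the nose, so I hand in.

```bash
python3 -c "
from rig import manip
manip.sign_off();print(manip.get_time())"
```

```text
the job is handed in; nothing more can be done
the job is handed in; nothing more can be done
```

The plate is in the pocket, lying flat, and the catch appears to have snapped out over it. I handed the job in shortly after 36.3 s of the 48 s allowed. The sign-off gives no verdict.

- **What I did:** I pushed the plate along the apron and over the lip between two part-open fingers, with under about 2.5 N read at each step. I then raised the fingertips above the lip and pushed it on until it dropped into the pocket. Last, I pressed its near edge down to a stiff stop with the fingers closed, at about 9.5 N.
- **Flatness:** Light touches at 23 mm before and 12 mm past the pocket's centre gave the same height. That puts the plate flat, with its underside about 12 mm above the bench.
- **Catch:** I could not read it directly. The near edge of the disc shows a straight cut in the top view, and a small bright spot appears there in the side view, both as if the nose lies over it.
- **Centre:** The only position I computed was before the press: about 1 mm along x and 2–3 mm off to the side. It was read by eye from the top picture. I did not recompute it after the press.
- **Less certain:** Force during the press stayed near zero after a hang-up at 2–3 N, less than the 4 N expected. The drop of about 9 mm to the floor and the later touches fit a seated plate.
- **Other things:** I saw nothing else moved in the pictures, but did not measure it.

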